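# Set the lamp dimmer to its third click

### The job

Set the left-hand fader of the lamp dimmer (left as seen from the robot, which stands where the operator would) for filming: with shut fingertips push its cap all the way down to the off stop at the near end of the slot, then push it back up, counting the clicks by feel, and leave it seated in the third click above off. Only push the cap, gently, without pinching it, and leave the right-hand fader and everything else on the desk where it is.

Things in the scene. Friction and masses are not known exactly. Their poses are not given: they have to be found in the camera images.
- dimmer: Lamp dimmer fixed to the desk: flat black case 232 mm long (x) by 182 mm wide (y), aluminium face plate with its flat top 48 mm above the desk; besides the two caps nothing on it is over 5 mm tall. Origin: centre of the underside. Its +x axis runs along the two slots, away from the operator, to the brighter end where the cables leave; +y points to the operator's left. Slots at y = +38 mm (left) and -38 mm (right).
- fader_left (a joint): Travel of the left-hand fader along the dimmer's +x axis, in m: 0 = off, against the stop at the near (operator's) end; 0.098 = far end. Sprung clicks every 14 mm: 0 (off), 0.014 (first), 0.028 (second), 0.042 (third) ... 0.098 (seventh). It is found resting in one of the clicks four to seven. No scale is printed.
- fader_left_cap (a point): Centre of the left-hand fader's black cap: 16 mm along the slot, 26 mm across, 24 mm tall, from 3 to 27 mm above the face plate; white line across its top. About 7 N along the slot pushes it out of a click, either way; the resistance fades to nothing half-way to the next click, where the cap snaps ahead of the finger, about 7 mm, and seats by itself. Its frame is parallel to the dimmer's.
- fader_right_cap (a point): Centre of the identical cap of the right-hand fader, in the slot 76 mm to the right of the left one; it may stand at any click and is not to be moved.
- brush_mug: Bystander: black mug of brushes, 82 mm across, mug 96 mm and brushes up to 220 mm tall, beyond the dimmer's left side. Origin: centre of its underside.
- medium_bottle: Bystander: white bottle with a black cap, 60 mm across, 160 mm tall, to the right of the dimmer. Origin: centre of its underside.
- paint_jar: Bystander: small glass jar with a white lid, 60 mm across, 62 mm tall, to the right of the dimmer. Origin: centre of its underside.
- varnish_brush: Bystander: brush with a wooden handle lying on the desk left of the dimmer, 190 mm long, 20 mm thick. Origin: centre of its underside; it lies along its x axis.
- left_off (a point): Fixed point: where the centre of the left-hand cap is when the fader is at off (63 mm above the desk, 49 mm short of the dimmer's centre, 38 mm left of it).

How it is judged:
By the outcome, as a careful person would: the job done as asked, in the order asked, and still so for the second after the job is handed in, with the robot touching nothing.
It also fails if it takes over 67 s, if anything falls off the work surface, if the arm or the gripper's body presses on something with over 40 N, if the wrist force passes 120 N, or if a joint passes its speed limit or range.

### The arm

A 6-joint arm with a two-finger parallel gripper is mounted at the origin on the work surface. World frame = base frame: x ahead of the robot, y to its left, z up, the work surface at z = 0. Lengths are in m, angles in rad, forces in N, time in s.
With the tool pointing down it reaches from about 0.35 to 0.85 m from the base axis. Payload 8.1 kg.
Tool frame: the origin (TCP) lies at the very end of the fingers, on their centre line; the grasp point (between the pads) lies 19 mm behind it; z points along the fingers, y is the direction in which the jaws open and shut (so a half turn about z gives the same grasp; the last joint's range is limited). The gripper opens to 93 mm and grips with 3 to 60 N. Pads are 15 mm wide; open, the fingers measure 128 mm over their backs; the gripper's body (75 mm by 188 mm) begins 65 mm behind the grasp point.
Start: joints at [-1.257, 0.13, 1.488, -0, 1.523, -0.085], TCP at [0.233, -0.553, 0.219] pointing down, gripper open.
Joint ranges: [-2.96, 2.96], [-0.89, 2.26], [0.02, 2.5], [-1.34, 4.48], [0, 2.73], [-2.66, 2.66]. Speed limits (rad/s): [2.39, 2.39, 2.79, 3.14, 3.14, 3.14].

### API

Orientations are given as a rotation vector (axis times angle).
In Python, from plant import * gives the robot as it stands.
- The arm moves only by the tool apply_moves, never from a script. Its argument "commands" is one flat list of numbers, 7 for each row, row after row: the shift along the world's x, y, z in cm, then the turn, a rotation vector about the world's x, y, z in rad, then the finger opening in cm, from 0 to 9.3. A call has 1 to 8 rows; each row shifts and turns the pose as measured when the row begins; what a row does not reach is not made up. A row lasts 1/8 s, in which the tool goes at most 62.5 mm and 10.7 degrees, less where a joint would pass 70% of its speed; a pose out of reach is approached as far as the arm can. A call with a gripper value outside its range is refused whole. The fingers move at their own pace and stop on an object; "squeeze" is the grip in N (left out, the last holds). Time passes only in rows, so rows that do not move let the fingers close. It gives the time, the measured TCP pose, the force and the opening at its end, in the units of the state.
- read_state(): the state, without advancing time (a new reading comes with each control period).
- read_camera(name): name is "scene" or "top" or "wrist"; returns (picture, depth): 400x640x3 uint8, blue, green, red; 400x640 float32, m along the optical axis (not along the pixel's ray), 0 where there is no reading.
- camera_model(name): a dict with "intrinsics" (3x3 intrinsics, pixels), "dist_coeffs" ([k1, k2, p1, p2, k3] as OpenCV has them; the pictures are not rectified), "R" (3x3) and "t" (3): a world point X has camera coordinates R X + t. Camera axes: x right, y down, z forward; pixel columns grow to the right and rows downward; lengths in m; the calibration is good to about 2 mm. A picture is of the moment at which its call begins: read the wrist's pose just before it. camera_model takes no time and is no camera call; for the wrist camera it gives the pose at the moment of the call.
- close_job(): hands the job in, once; it reports no verdict.
Trained networks look in the newest picture that a camera, given by its name, has taken for a name from the list of things; names that differ only in an ending like _2 or _b are one class to them, and where a whole thing is asked for, a point or a joint stands for the part that bears it (a point fixed in the world has none). Each returns a list of dicts, best first, with "conf" (0 to 1); they miss things now and then, are a little off and sometimes report something else, mostly with a low value. They report only what shows in the picture. A call takes as long as a camera call.
- find_in(query, camera): "point" ([x, y, z] in m, in the coordinates of the camera as it stood for that picture, good to about 4 mm: the middle of the surface that is visible of it).
- cut_out(query, camera): "mask" (400x640 bool, what is visible of it).
- spot_point(query, camera): "point" ([x, y, z] in m, in the coordinates of the camera as it stood for that picture, good to about 4 mm: a listed point, or the origin of a listed thing).
The state is a dict: "t": time; "q": joint angles; "dq": joint speeds; "joint_torque": joint torques, N m; "tool_pos": TCP position; "orientation": TCP orientation; "force": force on the tool from outside, world axes, zero at the start; "wrist_torque": the same for the moment, N m; "opening": finger opening in m.
Only numpy, scipy, OpenCV 4.12 (cv2) and the standard library are available. Lean on these libraries where they do the work, as an engineer would, in place of code of your own. Each camera call takes 0.05 s, during which the arm holds its last target. There are 200 camera calls.

## Working session

There is one attempt and no reset: what is moved stays moved. The work goes in short steps, Python scripts to look and compute and a tool call to move; the robot and the scene stay as the last step left them, time stands still between calls to the robot, and variables do not carry over. Pictures are saved under pics/ and viewed, about 8 in all and at most 12, crops included, and the job is handed in when it is done.

Besides the shell and the picture viewer there is one more tool, called after ">>>" as name(argument=value, ...) on one line, values as JSON. apply_moves: Moves the arm, as the interface text tells. Its arguments: {"type":"object","properties":{"commands":{"type":"array"},"squeeze":{"type":"number"}},"required":["commands"]}

```bash
mkdir -p pics; cat > h.py <<'E'
from plant import *
import numpy as np, cv2
def world(cam,p):
    m=camera_model(cam); return np.array(m["R"]).T@(np.array(p)-np.array(m["t"]))
E
python3 - <<'E'
from h import *
s=read_state(); print(s["t"],s["tool_pos"],s["orientation"],s["force"],s["opening"])
ims=[]
for c in ("scene","top"):
    im,d=read_camera(c); ims.append(im)
    for q in ("dimmer","fader_left_cap","fader_right_cap","left_off"):
        for f in (find_in,spot_point):
            try: print(c,q,f.__name__,[(np.round(world(c,r["point"]),4),round(r["conf"],2)) for r in f(q,c)[:2]])
            except Exception as e: print(c,q,f.__name__,e)
cv2.imwrite("pics/a.png",cv2.resize(np.vstack(ims),(480,600))); cv2.imwrite("pics/top.png",ims[1])
E
```

```text
0.0 [ 0.23281135 -0.55238362  0.21759076] [-3.07758974e+00 -6.21849224e-01  3.63430275e-04] [ 0.07710196 -0.81635125 -0.48033882] 0.09262367219641975
scene dimmer call [(array([ 0.6039, -0.0078,  0.0442]), 0.78), (array([ 0.5648, -0.0407,  0.0707]), 0.3)]
scene dimmer call [(array([0.5468, 0.0075, 0.0007]), 0.84)]
scene fader_left_cap call [(array([0.6028, 0.0263, 0.0684]), 0.46)]
scene fader_left_cap call []
scene fader_right_cap call [(array([ 0.5671, -0.0408,  0.0674]), 0.73)]
scene fader_right_cap call [(array([ 0.5609, -0.0406,  0.0626]), 0.53)]
scene left_off call [(array([0.604 , 0.025 , 0.0689]), 0.7)]
scene left_off call [(array([0.5219, 0.0627, 0.0634]), 0.81)]
top dimmer call [(array([0.55  , 0.0064, 0.0489]), 0.76)]
top dimmer call [(array([0.5454, 0.0065, 0.001 ]), 0.72), (array([ 7.313e-01,  1.814e-01, -3.000e-04]), 0.63)]
top fader_left_cap call [(array([0.5918, 0.0237, 0.0749]), 0.67)]
top fader_left_cap call [(array([0.5963, 0.0234, 0.063 ]), 0.45)]
top fader_right_cap call [(array([ 0.5586, -0.0437,  0.0767]), 0.6)]
top fader_right_cap call [(array([ 0.5573, -0.0472,  0.0662]), 0.48)]
top left_off call [(array([0.5508, 0.0032, 0.05  ]), 0.81)]
top left_off call [(array([0.5222, 0.0653, 0.0644]), 0.65)]
```

View pics/top.png

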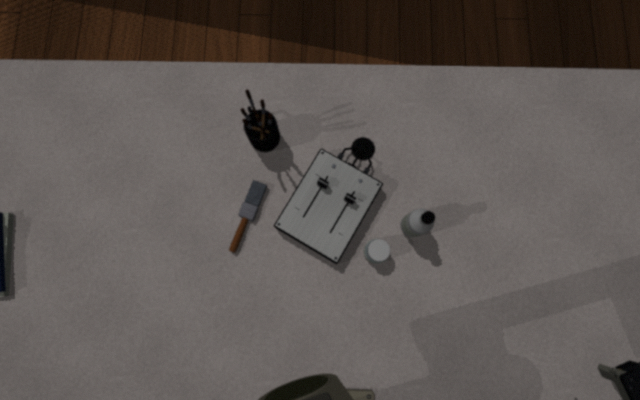

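The top view shows the dimmer turned by about -30° at (328,206). The left cap is at (322,184), the right cap at (349,199), and the robot base is below. Next I'll fit the plate.

```bash
cat >> h.py <<'E'
def onplane(cam,px,z):
    m=camera_model(cam); K=np.array(m["intrinsics"]);R=np.array(m["R"]);t=np.array(m["t"])
    u=cv2.undistortPoints(np.float64(px).reshape(-1,1,2),K,np.float64(m["dist_coeffs"])).reshape(-1,2)
    d=np.c_[u,np.ones(len(u))]@R; c=-R.T@t
    return (c+d*((z-c[2])/d[:,2])[:,None])[:,:2]
E
python3 - <<'E'
from h import *
im,d=read_camera("top")
r=cut_out("dimmer","top")[0]; m=r["mask"]
hsv=cv2.cvtColor(im,cv2.COLOR_BGR2GRAY)
for nm,mask,z in (("mask",m,.048),("bright",m&(hsv>70),.048)):
    mask=cv2.morphologyEx(mask.astype(np.uint8),cv2.MORPH_OPEN,np.ones((5,5)))
    v,u=np.nonzero(mask); p=onplane("top",np.c_[u,v],z)
    c,s,a=cv2.minAreaRect(np.float32(p)*1000); print(nm,len(u),c,s,a)
for q in ("fader_left_cap","fader_right_cap"):
    for r in cut_out(q,"top")[:2]:
        v,u=np.nonzero(r["mask"]); print(q,r["conf"],len(u),u.mean(),v.mean(),onplane("top",[[u.mean(),v.mean()]],.07))
cv2.imwrite("pics/crop.png",cv2.resize(im[135:275,260:400],(600,600),interpolation=cv2.INTER_CUBIC))
E
```

```text
mask 7256 (579.6901245117188, -12.506607055664062) (181.25868225097656, 312.48468017578125) 60.693756103515625
bright 5826 (547.5057983398438, 6.454803466796875) (174.32577514648438, 224.860107421875) 60.81572341918945
fader_left_cap 0.59 83 322.30120481927713 183.12048192771084 [[0.59380006 0.02242144]]
fader_right_cap 0.4 62 349.33870967741933 198.66129032258064 [[ 0.55678366 -0.04342758]]
```

View pics/crop.png

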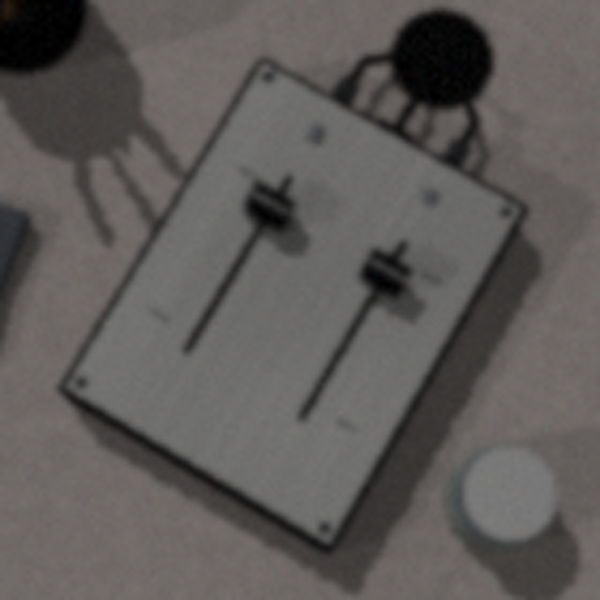

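Fit: yaw about -29.2°, centre (0.5475, 0.0065). That gives left_off at (0.523, 0.064), which agrees with the network, and the cap at about 0.082, so click 6. Before choosing how to turn the gripper, I'll check the heights of nearby obstacles.

```bash
cat >> h.py <<'E'
a=np.deg2rad(-29.2); C=np.array([.5475,.0065]); X=np.array([np.cos(a),np.sin(a)]); Y=np.array([-X[1],X[0]])
def dim(p): p=np.array(p)[:2]-C; return np.round([p@X,p@Y],4)
def W(x,y): return np.round(C+x*X+y*Y,4)
E
python3 - <<'E'
from h import *
im,d=read_camera("top"); m=camera_model("top"); K=np.array(m["intrinsics"])
for n,(u,v) in dict(disc=(363,148),plate=(330,225),plate2=(310,170),lcap=(322,184),mug=(263,130),desk=(300,280)).items():
    z=np.median(d[v-1:v+2,u-1:u+2]); q=cv2.undistortPoints(np.float64([[[u,v]]]),K,np.float64(m["dist_coeffs"]))[0,0]
    p=world("top",[q[0]*z,q[1]*z,z]); print(n,np.round(p,4),dim(p))
r=spot_point("brush_mug","top")
for x in r[:1]: p=world("top",x["point"]); print("mug",p,dim(p))
print("clicks W",W(-.049,.038), W(.035,.038))
im,d=read_camera("scene")
cv2.imwrite("pics/s.png",im)
E
```

```text
disc [ 0.706  -0.0841  0.0032] [ 0.1826 -0.0017]
plate [0.4945 0.0015 0.0487] [-0.0439 -0.0302]
plate2 [0.6318 0.0536 0.0477] [0.0506 0.0822]
lcap [0.5902 0.0232 0.0763] [0.0291 0.0354]
mug [0.7259 0.1726 0.0718] [0.0747 0.232 ]
desk [0.3604 0.0728 0.0007] [-0.1957 -0.0334]
mug [ 0.72855563  0.17846978 -0.00286773] [0.0742 0.2384]
clicks W [0.5233 0.0636] [0.5966 0.0226]
```

View pics/s.png

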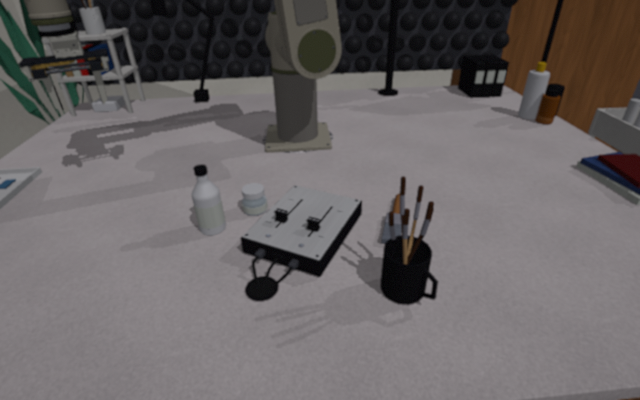

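>>> apply_moves(commands=[3.3,4.6,1,0,0,0.18,0,3.3,4.6,1,0,0,0.18,0,3.3,4.6,1,0,0,0.18,0,3.3,4.6,1,0,0,0.18,0,3.3,4.6,0,0,0,0.18,0,3.3,4.6,0,0,0,0.18,0,3.3,4.6,0,0,0,0.18,0,3.3,4.6,0,0,0,0.18,0], squeeze=20)

```text
t: 2.25
tool_pos: [0.501, -0.1759, 0.2604]
orientation: [1.855, 2.531, 0.001]
force: [0.7, -0.6, -0.4]
opening: 0.0175
```

>>> apply_moves(commands=[3.3,4.6,0,0,0,0.18,0,3.3,4.6,0,0,0,0.18,0,3.3,4.6,0,0,0,0.18,0,2.5,4.4,-2,0,0,0.18,0,0,0,-3,0,0,0.035,0,0,0,-3,0,0,0,0,0,0,-2,0,0,0,0])

```text
t: 3.12
tool_pos: [0.6317, 0.0182, 0.1606]
orientation: [0.735, 3.043, 0.007]
force: [-0.2, 0.1, 0.9]
opening: 0.0004
```

```bash
cat > st.py <<'E'
from h import *
from scipy.spatial.transform import Rotation as Ro
s=read_state();M=Ro.from_rotvec(s["orientation"]).as_matrix();F=np.array(s["force"])
print(s["t"],"tcp",np.round(s["tool_pos"],4),"dimmer",dim(s["tool_pos"]),"yaw y",np.degrees(np.arctan2(M[1,1],M[0,1])),"z",np.round(M[:,2],3),"F along",F[:2]@X,F[:2]@Y,F[2],"op",s["opening"],"q",np.round(s["q"],2))
E
python3 st.py
python3 - <<'E'
from h import *
im,d=read_camera("wrist"); cv2.imwrite("pics/w.png",im)
for q in ("fader_left_cap","fader_right_cap","left_off","dimmer"):
    print(q,[(dim(p),p.round(4),r["conf"]) for r in spot_point(q,"wrist")[:2] for p in [world("wrist",r["point"])]])
E
```

```text
3.125 tcp [0.6317 0.0182 0.1606] dimmer [0.0678 0.0513] yaw y 62.832032075613775 z [ 0.011  0.002 -1.   ] F along -0.22086732175295792 -0.046640645621668766 0.9445957028923332 op 0.000370688721127116 q [-0.05  0.24  1.48  0.    1.42 -1.15]
fader_left_cap [(array([0.0326, 0.037 ]), array([0.594 , 0.0229, 0.0628]), 0.64)]
fader_right_cap [(array([ 0.0341, -0.0397]), array([ 0.5579, -0.0448,  0.0646]), 0.65)]
left_off [(array([-0.0423,  0.0344]), array([0.5273, 0.0572, 0.065 ]), 0.55)]
dimmer [(array([ 0.0014, -0.0026]), array([0.5474, 0.0035, 0.0055]), 0.62)]
```

View pics/w.png

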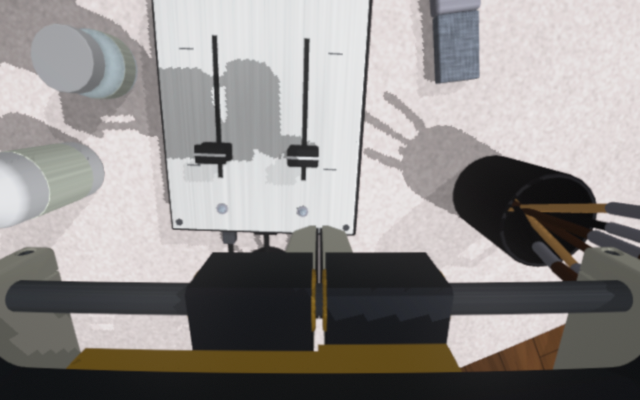

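The wrist view shows the left cap at (303,156), with its slot running (306,40)–(303,180). The right cap is at (213,154), with its slot running (214,36)–(220,177). The brushes are well off to the right. I'll refine the frame from these.

```bash
python3 - <<'E'
from h import *
P=onplane("wrist",[[306,40],[303,180],[214,36],[220,177],[174,228],[354,233]],.048)
for p in P: print(p.round(4),dim(p))
for i in (0,2): print(np.degrees(np.arctan2(*(P[i+1]-P[i])[::-1])))
for u in ([303,148],[303,156],[303,164],[213,154]): print(u,dim(onplane("wrist",[u],.075)[0]))
E
```

```text
[0.5161 0.0668] [-0.0568  0.0373]
[0.6206 0.0085] [0.0629 0.0374]
[0.4782 0.0005] [-0.0575 -0.0391]
[ 0.5827 -0.0586] [ 0.0625 -0.0397]
[ 0.6052 -0.1261] [ 0.1151 -0.0876]
[0.6906 0.0278] [0.1145 0.0884]
-29.14695569895403
-29.49770156256192
[303, 148] [0.0295 0.0378]
[303, 156] [0.0361 0.038 ]
[303, 164] [0.0427 0.0381]
[213, 154] [ 0.0368 -0.0361]
```

>>> apply_moves(commands=[-0.6,-1.2,-1,0,0,-0.036,0,0,0,-3,0,0,0,0,0,0,-3,0,0,0,0,0,0,-1.5,0,0,0,0,0,0,-0.7,0,0,0,0,0,0,0,0,0,0,0])

```text
t: 4.12
tool_pos: [0.6297, 0.0004, 0.0757]
orientation: [0.803, 3.011, 0.009]
force: [-0.3, -0.4, 0.9]
opening: 0.0004
```

```bash
python3 st.py
```

```text
4.125 tcp [6.297e-01 4.000e-04 7.570e-02] dimmer [0.0747 0.0348] yaw y 60.12352552856869 z [ 0.026 -0.001 -1.   ] F along -0.07427439702826866 -0.5530911331500397 0.937979879257031 op 0.000366812277924999 q [-0.08  0.29  1.57  0.    1.25 -1.13]
```

>>> apply_moves(commands=[0.1,0.3,-1,0,0.026,0,0,0,0,-0.8,0,0,0,0,0,0,0,0,0,0,0,0,0,0,0,0,0,0])

```text
t: 4.62
tool_pos: [0.6334, 0.0031, 0.0614]
orientation: [0.809, 3.029, -0.0]
force: [0.0, -0.7, -0.1]
opening: 0.0002
```

```bash
python3 st.py
```

```text
4.625 tcp [0.6334 0.0031 0.0614] dimmer [0.0767 0.0389] yaw y 60.102877813132665 z [ 0.006 -0.002 -1.   ] F along 0.3651462072794166 -0.5915002871283455 -0.14197541094758112 op 0.00015265915521834987 q [-0.08  0.33  1.55 -0.    1.25 -1.12]
```

>>> apply_moves(commands=[-0.87,0.49,0,0,0,0,0,-0.87,0.49,-0.2,0,0,0,0,0,0,0,0,0,0,0])

```text
t: 5.0
tool_pos: [0.6148, 0.0136, 0.0601]
orientation: [0.808, 3.028, 0.0]
force: [0.4, -0.5, 0.6]
opening: 0.0004
```

```bash
python3 st.py
```

```text
5.0 tcp [0.6148 0.0136 0.0601] dimmer [0.0553 0.039 ] yaw y 60.10449165095694 z [ 0.007 -0.002 -1.   ] F along 0.5939657481680245 -0.2623447292800219 0.6294819900430608 op 0.00037966574646137373 q [-0.06  0.29  1.61 -0.    1.24 -1.11]
```

>>> apply_moves(commands=[-0.26,0.15,0,0,0,0,0])

```text
t: 5.12
tool_pos: [0.6122, 0.0152, 0.0604]
orientation: [0.808, 3.027, 0.0]
force: [0.3, 0.0, -0.4]
opening: 0.0005
```

>>> apply_moves(commands=[-0.26,0.15,0,0,0,0,0])

```text
t: 5.25
tool_pos: [0.6107, 0.0161, 0.0607]
orientation: [0.807, 3.024, -0.0]
force: [9.6, -5.7, -7.3]
opening: 0.0009
```

>>> apply_moves(commands=[-0.26,0.15,0,0,0,0,0])

```text
t: 5.38
tool_pos: [0.6097, 0.0167, 0.0611]
orientation: [0.807, 3.02, -0.001]
force: [6.7, -3.7, -3.3]
opening: 0.0002
```

```bash
python3 st.py
```

```text
5.375 tcp [0.6097 0.0167 0.0611] dimmer [0.0494 0.0392] yaw y 60.09868328012953 z [ 0.015 -0.004 -1.   ] F along 7.662181099349161 0.04753818050493308 -3.255034509522467 op 0.00015575206222971118 q [-0.05  0.27  1.63 -0.    1.23 -1.1 ]
```

>>> apply_moves(commands=[-0.44,0.24,0,0,0.01,0,0,-0.44,0.24,0,0,0,0,0,-0.44,0.24,0,0,0,0,0])

```text
t: 5.75
tool_pos: [0.5978, 0.0231, 0.0616]
orientation: [0.809, 3.026, -0.006]
force: [8.0, -4.6, -5.7]
opening: 0.0009
```

>>> apply_moves(commands=[-0.44,0.25,-0.05,0,0,0,0,-0.44,0.25,0,0,0,0,0,-0.44,0.25,0,0,0,0,0])

```text
t: 6.12
tool_pos: [0.5852, 0.0303, 0.0618]
orientation: [0.808, 3.022, -0.006]
force: [6.6, -3.7, -4.2]
opening: 0.0004
```

```bash
python3 st.py
```

```text
6.125 tcp [0.5852 0.0303 0.0618] dimmer [0.0213 0.0391] yaw y 60.07142147209868 z [ 0.012 -0.007 -1.   ] F along 7.56217195975968 0.010900219744045092 -4.197916601216946 op 0.00035444132074927495 q [-0.03  0.21  1.7  -0.01  1.22 -1.08]
```

>>> apply_moves(commands=[-0.44,0.24,-0.05,0,0.01,0,0,-0.44,0.24,0,0,0,0,0,-0.44,0.24,0,0,0,0,0,-0.44,0.24,0,0,0,0,0,-0.44,0.24,-0.05,0,0,0,0,-0.44,0.24,0,0,0,0,0,-0.44,0.24,0,0,0,0,0])

```text
t: 7.0
tool_pos: [0.5536, 0.0477, 0.0611]
orientation: [0.809, 3.028, -0.011]
force: [0.2, 0.1, -0.1]
opening: 0.0004
```

```bash
python3 st.py
```

```text
7.0 tcp [0.5536 0.0477 0.0611] dimmer [-0.0148  0.0389] yaw y 60.088712273933005 z [ 0.005 -0.009 -1.   ] F along 0.13440152357388294 0.16089219299102414 -0.10585738970954449 op 0.00037263125460273804 q [-0.    0.14  1.78 -0.01  1.22 -1.05]
```

>>> apply_moves(commands=[-0.44,0.24,0,0,0,0,0,-0.44,0.24,0,0,0,0,0])

```text
t: 7.25
tool_pos: [0.5454, 0.0523, 0.0614]
orientation: [0.808, 3.025, -0.011]
force: [2.5, -0.5, -1.1]
opening: 0.0005
```

>>> apply_moves(commands=[-0.35,0.2,0,0,0,0,0])

```text
t: 7.38
tool_pos: [0.5412, 0.0546, 0.0613]
orientation: [0.808, 3.026, -0.011]
force: [-0.6, 0.6, -0.9]
opening: 0.0005
```

>>> apply_moves(commands=[-0.26,0.15,0,0,0,0,0])

```text
t: 7.5
tool_pos: [0.538, 0.0563, 0.0611]
orientation: [0.808, 3.027, -0.011]
force: [5.9, -3.5, 1.3]
opening: 0.0006
```

```bash
python3 st.py
```

```text
7.5 tcp [0.538  0.0563 0.0611] dimmer [-0.0327  0.0389] yaw y 60.11205149353024 z [ 0.007 -0.009 -1.   ] F along 6.874924218907282 -0.22097725761293407 1.259709806770951 op 0.0005789201225842506 q [ 0.02  0.1   1.82 -0.01  1.22 -1.03]
```

>>> apply_moves(commands=[-0.2,0.11,0,0,0,0,0])

```text
t: 7.62
tool_pos: [0.5378, 0.0565, 0.0614]
orientation: [0.806, 3.022, -0.012]
force: [16.7, -8.9, -11.9]
opening: 0.0003
```

```bash
python3 st.py
```

```text
7.625 tcp [0.5378 0.0565 0.0614] dimmer [-0.0329  0.0389] yaw y 60.122507272156135 z [ 0.011 -0.011 -1.   ] F along 18.88625833024858 0.36250374488057613 -11.881092353320167 op 0.00030935494702480625 q [ 0.02  0.1   1.82 -0.01  1.21 -1.03]
```

>>> apply_moves(commands=[0.87,-0.49,0,0,0,0,0,0.26,-0.15,2,0,0.01,0,0,0,0,2,0,0,0,0,0,0,0,0,0,0,0])

```text
t: 8.12
tool_pos: [0.5485, 0.05, 0.1015]
orientation: [0.81, 3.035, -0.017]
force: [-0.2, -0.2, 0.5]
opening: -0.0001
```

```bash
python3 st.py
```

```text
8.125 tcp [0.5485 0.05   0.1015] dimmer [-0.0204  0.0384] yaw y 60.123989625264024 z [-0.002 -0.01  -1.   ] F along -0.04500416301037331 -0.2632850207463321 0.5484813147092317 op -5.953539773569528e-05 q [ 0.    0.09  1.75 -0.01  1.3  -1.04]
```

Next I'll go over the cap to the near side, a shift of -6.2 cm along the slot, and take a picture before coming down.

>>> apply_moves(commands=[-2.7,1.5,0,-0.01,0,0,0,-2.7,1.5,0,0,0,0,0,0,0,0,0,0,0,0])

```text
t: 8.5
tool_pos: [0.4919, 0.0804, 0.0985]
orientation: [-0.811, -3.035, 0.033]
force: [-0.1, 0.5, -0.2]
opening: 0.0006
```

```bash
python3 st.py;python3 - <<'E'
from h import *
im,d=read_camera("top"); cv2.imwrite("pics/t2.png",cv2.resize(im[135:275,260:400],(500,500),interpolation=cv2.INTER_CUBIC))
im,d=read_camera("wrist"); cv2.imwrite("pics/w2.png",im)
for q in ("fader_left_cap","fader_right_cap"):
    print(q,[(dim(p),p.round(4),r["conf"]) for r in spot_point(q,"wrist")[:2] for p in [world("wrist",r["point"])]])
E
```

```text
8.5 tcp [0.4919 0.0804 0.0985] dimmer [-0.0846  0.0374] yaw y 60.084169886804 z [-0.006 -0.02  -1.   ] F along -0.31969398793587595 0.4099582231278014 -0.2191761941352668 op 0.0005627566972507487 q [ 0.07 -0.04  1.89 -0.02  1.3  -0.97]
fader_left_cap []
fader_right_cap []
```

View pics/w2.png

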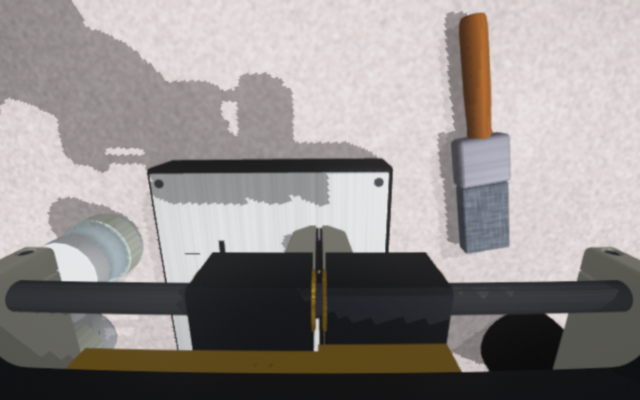

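The wrist view shows only the near end of the plate, (150,165)–(390,165), with both caps hidden behind the gripper. Now I'll come down.

>>> apply_moves(commands=[0,0.05,-2,0.02,0,0,0,0,0,-1.8,0,0,0,0,0,0,0,0,0,0,0])

```text
t: 9.07
tool_pos: [0.4961, 0.0786, 0.0605]
orientation: [-0.815, -3.031, 0.002]
force: [-0.3, 1.0, -0.1]
opening: 0.0008
```

>>> apply_moves(commands=[0.87,-0.49,0,0,0,0,0,0,0,0,0,0,0,0])

```text
t: 9.32
tool_pos: [0.5064, 0.0733, 0.0613]
orientation: [-0.816, -3.033, 0.003]
force: [-0.2, -0.3, 0.6]
opening: 0.0006
```

```bash
python3 st.py
```

```text
9.325 tcp [0.5064 0.0733 0.0613] dimmer [-0.0685  0.0382] yaw y 59.89305105580005 z [-0.002 -0.001 -1.   ] F along -0.008976481294345473 -0.3173472068086479 0.634237955985262 op 0.000560152303117474 q [ 0.04  0.03  1.89 -0.    1.22 -1.  ]
```

Contact is expected at about -0.065. I'll take single 3 mm steps and feel for it.

>>> apply_moves(commands=[0.22,-0.12,0,0,0,0,0])

```text
t: 9.45
tool_pos: [0.5084, 0.0723, 0.0616]
orientation: [-0.815, -3.032, 0.002]
force: [-7.0, 5.6, 2.8]
opening: 0.0009
```

>>> apply_moves(commands=[0.22,-0.12,0,0,0,0,0])

```text
t: 9.57
tool_pos: [0.5091, 0.0719, 0.0616]
orientation: [-0.814, -3.028, 0.002]
force: [-7.6, 3.1, 4.5]
opening: 0.0005
```

>>> apply_moves(commands=[0.26,-0.15,0,0,0,0,0])

```text
t: 9.7
tool_pos: [0.5107, 0.071, 0.0616]
orientation: [-0.813, -3.026, 0.001]
force: [-4.8, 1.7, 2.4]
opening: 0.0004
```

```bash
python3 st.py
```

```text
9.7 tcp [0.5107 0.071  0.0616] dimmer [-0.0636  0.0384] yaw y 59.93456884160562 z [-0.008  0.001 -1.   ] F along -4.9785253982959015 -0.8319655241482729 2.4258935627352916 op 0.0003800605679808415 q [ 0.04  0.05  1.87  0.    1.23 -1.01]
```

>>> apply_moves(commands=[0.26,-0.15,0,0,0,0,0])

```text
t: 9.82
tool_pos: [0.5128, 0.0698, 0.0617]
orientation: [-0.812, -3.025, 0.001]
force: [-1.2, 0.3, 0.4]
opening: 0.0006
```

>>> apply_moves(commands=[0.26,-0.15,0,0,0,0,0])

```text
t: 9.95
tool_pos: [0.5158, 0.0682, 0.0618]
orientation: [-0.812, -3.026, 0.001]
force: [0.9, -0.2, 0.4]
opening: 0.0006
```

>>> apply_moves(commands=[0.26,-0.15,0,0,0,0,0])

```text
t: 10.07
tool_pos: [0.5192, 0.0665, 0.0622]
orientation: [-0.812, -3.027, 0.001]
force: [-0.3, -1.5, 0.2]
opening: 0.0004
```

>>> apply_moves(commands=[0.26,-0.15,0,0,0,0,0])

```text
t: 10.2
tool_pos: [0.5212, 0.0654, 0.0623]
orientation: [-0.812, -3.025, 0.0]
force: [-10.0, 4.5, 6.8]
opening: 0.0005
```

```bash
python3 st.py
```

```text
10.2 tcp [0.5212 0.0654 0.0623] dimmer [-0.0517  0.0386] yaw y 59.96065063467945 z [-0.009  0.002 -1.   ] F along -10.9179220303275 -0.9090706006432643 6.750136287781957 op 0.000534099994954795 q [ 0.03  0.07  1.85  0.    1.23 -1.02]
```

First click: the resistance faded near -0.061, and the finger met the cap again at about -0.052, as predicted.

>>> apply_moves(commands=[0.26,-0.15,0,0,-0.005,0,0])

```text
t: 10.32
tool_pos: [0.5231, 0.0644, 0.0622]
orientation: [-0.812, -3.028, -0.002]
force: [-4.6, 3.0, 3.2]
opening: 0.001
```

>>> apply_moves(commands=[0.26,-0.15,0,0,0,0,0])

```text
t: 10.45
tool_pos: [0.5255, 0.063, 0.0622]
orientation: [-0.812, -3.027, -0.002]
force: [-2.5, 0.3, 0.3]
opening: 0.0002
```

>>> apply_moves(commands=[0.26,-0.15,0,0,0,0,0])

```text
t: 10.58
tool_pos: [0.5287, 0.0612, 0.0623]
orientation: [-0.812, -3.028, -0.002]
force: [0.2, -0.3, -0.5]
opening: 0.0009
```

>>> apply_moves(commands=[0.26,-0.15,0,0,0,0,0])

```text
t: 10.7
tool_pos: [0.5319, 0.0594, 0.0625]
orientation: [-0.813, -3.029, -0.002]
force: [-0.8, 0.4, 0.0]
opening: 0.0005
```

>>> apply_moves(commands=[0.26,-0.15,0,0,0,0,0])

```text
t: 10.82
tool_pos: [0.5337, 0.0584, 0.0624]
orientation: [-0.812, -3.026, -0.003]
force: [-8.4, 4.6, 5.1]
opening: 0.0004
```

```bash
python3 st.py
```

```text
10.825 tcp [0.5337 0.0584 0.0624] dimmer [-0.0374  0.0386] yaw y 59.962038505703646 z [-0.008  0.004 -1.   ] F along -9.558255896738594 -0.12228300841488204 5.110188596719192 op 0.00038439199112377733 q [ 0.01  0.1   1.81  0.    1.23 -1.04]
```

Second click felt, with the finger touching at -0.0374. One more snap is needed.

>>> apply_moves(commands=[0.26,-0.15,0,0,0,0,0])

```text
t: 10.95
tool_pos: [0.5357, 0.0573, 0.0624]
orientation: [-0.811, -3.024, -0.004]
force: [-2.6, 1.7, 3.2]
opening: 0.0005
```

>>> apply_moves(commands=[0.26,-0.15,0,0,0,0,0])

```text
t: 11.08
tool_pos: [0.5384, 0.0558, 0.0624]
orientation: [-0.811, -3.024, -0.004]
force: [-1.2, 0.4, 0.6]
opening: 0.0004
```

>>> apply_moves(commands=[0.26,-0.15,0,0,0,0,0])

```text
t: 11.2
tool_pos: [0.5416, 0.054, 0.0625]
orientation: [-0.811, -3.025, -0.004]
force: [0.6, -0.2, -0.3]
opening: 0.0003
```

```bash
python3 st.py
```

```text
11.2 tcp [0.5416 0.054  0.0625] dimmer [-0.0283  0.0385] yaw y 59.967790564896156 z [-0.009  0.005 -1.   ] F along 0.6351933342012269 0.10755635209393796 -0.3323511431596252 op 0.0003005809348764901 q [ 0.    0.12  1.79  0.01  1.24 -1.05]
```

The third snap is past, with the finger free at -0.0283. I'll back off, rise and look.

>>> apply_moves(commands=[-0.87,0.49,0,0,0,0,0,-0.87,0.49,0,0,0,0,0,0,0,3,0,0,0,0,0,0,5,0,0,0,0,0,0,5,0,0,0,0,4,-2.2,2,0,0,0,0,4,-2.2,0,0,0,0,0,4,-2.2,0,0,0,0,0])

```text
t: 12.2
tool_pos: [0.6401, 0.0005, 0.2186]
orientation: [-0.805, -3.029, -0.003]
force: [0.2, 0.5, 0.2]
opening: 0.0004
```

>>> apply_moves(commands=[2,-1.1,0,0,0,0,0,0,0,0,0,0,0,0])

```text
t: 12.45
tool_pos: [0.6613, -0.0117, 0.218]
orientation: [-0.807, -3.028, -0.003]
force: [0.1, 0.1, -0.8]
opening: 0.0006
```

```bash
python3 st.py;python3 - <<'E'
from h import *
im,d=read_camera("wrist"); cv2.imwrite("pics/w3.png",im)
for q in ("fader_left_cap","fader_right_cap"):
    print(q,[(dim(p),p.round(4),r["conf"]) for r in spot_point(q,"wrist")[:2] for p in [world("wrist",r["point"])]])
    for r in cut_out(q,"wrist")[:2]:
        v,u=np.nonzero(r["mask"]); print(u.mean(),v.mean(),dim(onplane("wrist",[[u.mean(),v.mean()]],.07)[0]))
E
```

```text
12.45 tcp [ 0.6613 -0.0117  0.218 ] dimmer [0.1082 0.0396] yaw y 60.13993887589598 z [-0.007  0.004 -1.   ] F along 0.008076298468483317 0.15842087088704027 -0.8115509427825339 op 0.000559087150149281 q [-0.1   0.3   1.29  0.    1.55 -1.15]
fader_left_cap [(array([-0.0069,  0.0368]), array([0.5594, 0.042 , 0.0591]), 0.88), (array([ 0.0648, -0.2047]), array([ 0.5042, -0.2038,  0.0027]), 0.71)]
314.5923344947735 64.84668989547038 [-0.0076  0.0375]
279.99811726734805 96.72021995098918 [0.0212 0.0034]
fader_right_cap [(array([ 0.0332, -0.0379]), array([ 0.558 , -0.0428,  0.0626]), 0.8)]
239.780198019802 110.96039603960396 [ 0.0343 -0.0367]
```

View pics/w3.png

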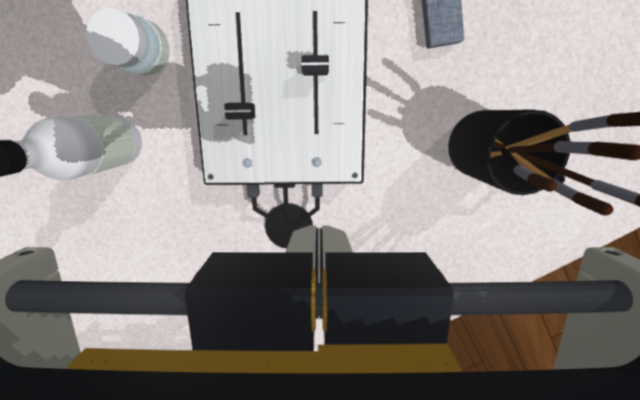

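The left cap is at (315,64), dimmer x ≈ -0.007, which puts its travel at 0.042: the third click. The right cap at (240,110) has not moved (x 0.033 before, 0.033–0.034 now). The robot is clear of everything, so I'll hand the job in.

```bash
python3 -c "
from h import *
print(close_job())"
```

```text
the job is handed in; nothing more can be done
None
```

The left-hand fader is seated in the third click above off, and the job is handed in at about 12.5 s of the 67 s allowed.

- **Down to off:** I pushed the cap with shut fingertips from about the sixth click. At the near end it met a hard stop, where the force along the slot rose to about 19 N with no further travel. That is the firmest push along the slot that I read, and it was more than the 7 N a click needs.
- **Back up:** I felt three separate snaps, each followed by the finger moving free. It met the cap again at about 14 mm spacing after the first two. I stopped in the free gap after the third snap and backed off.
- **Final position:** The last wrist picture puts the left cap 7 mm short of the dimmer's centre, which is 0.042 m of travel (third click). The mask and the point network agreed to about 1 mm.
- **Right-hand fader and the rest:** The right cap measured 33 mm past the centre, against 34 mm before, so it did not move. I saw nothing else shifted in the pictures, and the arm was clear with about zero force.
- **Check not made:** With the fader at off, both caps were hidden behind the gripper in the wrist view. The off stop was therefore confirmed by force and position only, not by a picture.

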